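# Pin the winch shaft

## Robot

A 6-joint arm with a two-finger parallel gripper is mounted at the origin on a cart in front of the work surface, level with it; the furniture and walls round the work are solid. World frame = base frame: x ahead of the robot, y to its left, z up, the work surface at z = 0. Lengths are in m, angles in rad, forces in N, time in s.
With the tool pointing down it reaches from about 0.35 to 0.875 m from the base axis. Payload 15.5 kg.
Tool frame: the origin (TCP) lies midway between the tips of the shut fingers; the grasp point (between the pads) lies 19 mm behind it (r.tcp_to_grasp is the distance from the TCP to the grasp point, in m); z points along the fingers, y is the line along which they close (so a half turn about z gives the same grasp; the last joint's range is limited). The gripper opens to 85 mm and grips with 20 to 120 N. Pads are 22 mm wide; open, the fingers measure 114 mm over their backs; the gripper's body (76 mm by 85 mm) begins 54 mm behind the grasp point. The pads swing forward as they close: fully open they stand 13 mm farther back than shut.
Start: joints at [1.137, 0.494, 1.345, -0, 1.302, -0.096], TCP at [0.208, 0.589, 0.231] pointing down, gripper open.
Joint ranges: [-2.91, 2.91], [-0.82, 2.16], [0.22, 2.67], [-1.22, 4.37], [0.12, 2.79], [-3.08, 3.08]. Speed limits (rad/s): [1.89, 1.89, 2.57, 3.01, 3.01, 3.01].

## Interface

Orientations are given as a rotation vector (axis times angle).
In Python, from bench import r gives the robot as it stands.
- The arm moves only by the tool move_arm, never from a script. Its argument "plan" is a list of rows, each a list of 3 entries, a list of its own where there are three numbers: the finger opening in mm, from 0 to 85.4, then the shift along the world's x, y, z in mm, then the turn, a rotation vector about the world's x, y, z in degrees. A call has exactly 5 rows; each row is the pose to reach, as a shift and turn from the pose commanded when the call began; what a row does not reach only later rows make up. A row lasts 1/8 s, in which the tool goes at most 62.5 mm and 10.7 degrees, less where a joint would pass 70% of its speed; a pose out of reach is approached as far as the arm can. A call with a gripper value outside its range is refused whole. The fingers move at their own pace and stop on an object; the grip force is fixed at half the most. Time passes only in rows, so rows that repeat a pose let the fingers close, or fill a call up. It gives the time, the measured TCP pose, the force, the opening and the grip force at its end, in the units of the state.
- r.read_state(): the state, without advancing time (a new reading comes with each control period).
- r.read_camera(name): name is "side" or "top" or "wrist"; returns a dict with "img" (480x640x3 uint8, red, green, blue), "range_z" (480x640 float32, m along the optical axis (not along the pixel's ray), 0 where there is no reading), "intrinsics" (3x3 intrinsics, pixels), "R" (3x3) and "t" (3): a world point X has camera coordinates R X + t; the wrist camera has in their place "tool_from_camera" (4x4, takes a point from camera to tool coordinates, whose origin is the TCP and whose axes are the flange's). Camera axes: x right, y down, z forward; pixel columns grow to the right and rows downward; lengths in m; the calibration is good to about 2 mm. A picture is of the moment at which its call begins: read the wrist's pose just before it.
- r.job_done(): hands the job in; it is judged then, once.
The state is a dict: "time_s": time; "qpos": joint angles; "dq": joint speeds; "joint_torque": joint torques, N m; "eef_pos": TCP position; "orientation": TCP orientation; "wrist_force": force on the tool from outside, world axes, zero at the start; "wrist_torque": the same for the moment, N m; "grip_width": opening from 0.0 (shut) to 1.0 (fully open); "gripper_force": force on a finger pad.
Only numpy, scipy, OpenCV 4.12 (cv2) and the standard library are available. Lean on these libraries where they do the work, as an engineer would, in place of code of your own. Each camera call takes 0.05 s, during which the arm holds its last target. There are 200 camera calls.

## Task

Lock the hand winch's shaft with its pin: take the long pin out of the wooden block, stand it in the guide hole on top of the winch so that it rests on the shaft, and let go. Then swing the crank slowly away from you until you feel the pin catch in the shaft's hidden cross-hole, and gently push the pin down until its head sits on the winch. Never force the pin against the shaft.

Things in the scene. Friction and masses are not known exactly. Their poses are not given: they have to be found in the camera images.
- pin_grip (a point): long steel pin, 123 mm, upright in the block: shank 10 mm diameter, 85 mm long, tapered tip; on it a plain round dark head 16 mm in diameter, 38 mm tall, its underside the flat shoulder. At the start the shoulder is 50 mm above the block, the top 133 mm above the bench. This point: centre of the head, 104 mm above the tip; z runs from tip to head
- pin: the same long pin; origin at the centre of its tip, z along the pin up to the head
- pin_shoulder (a point): the same long pin: centre of the underside of its head, 85 mm above the tip
- pin_block: wooden block 130 x 60 x 45 mm (x, y, z); origin at the centre of its underside. Two holes 35 mm deep at x = -40 and +40 mm: one holds the long pin, the other a shorter spare pin (wider, lower head, 20 mm diameter, top 80 mm above the bench) that is not wanted; which is in which differs
- guide_mouth (a point): centre of the mouth of the guide hole in the winch's flat steel top (64 x 52 mm), 122.5 mm above the bench. Hole 11.5 mm in diameter, straight down 30 mm to the shaft (40 mm diameter, axis 50.5 mm below this point). z up; y along the shaft, crank on the -y side (robot's right); x away from the robot
- winch: the fixed winch: base plate 130 x 145 mm, grey housing, rope sheave on the left. Origin on the bench below the guide hole. Pin standing on the solid shaft: shoulder about 54 mm above the guide mouth. Caught in the cross-hole: about 15 mm lower, resting on a spring detent. Pushed past the detent (about 10 N): down to the shoulder on the flat top
- swing_centre (a point): point on the shaft's axis about which the middle of the crank handle swings; fixed to the winch, 72 mm above the bench, axes as guide_mouth (shaft along y)
- handle_mid (a point): middle of the crank handle: black round grip, 18 mm diameter, 62 mm long, parallel to the shaft, free to spin on its spindle; swings at 55 mm radius about swing_centre, 110 mm to the side of the guide hole. At the start it leans 46 to 66 degrees from upright towards the robot; it moves away from the robot over the top, takes 1 to 3 N, and stays where it is left
- crank: crank with the shaft clamped to it; origin on the shaft's axis below the guide hole, y along the shaft, z along the arm to the handle. The hidden cross-hole comes in line 26 to 86 degrees of swing away from the robot after the start; where differs each time, as the arm's angle to the hole does. Once the pin has caught, the shaft is blocked: stop there, within about 10 N at the handle
Not all that is in view belongs to the job. Leave any green, pink or red look-alike of the pin alone.

How it is judged:
On the way, in this order (a step that is already met when the one before it is completed fails the run):
1. the long pin stands in the guide hole, resting on the shaft, let go (horizontal distance between pin and guide_mouth below 0.005 m and z of pin_shoulder in the frame of guide_mouth between 0.05 and 0.058 m and contact force between the fingers and pin below 0.1 N), for 0.2 s.
2. the crank has been swung until the pin has dropped into the cross-hole (horizontal distance between pin and guide_mouth below 0.005 m and z of pin_shoulder in the frame of guide_mouth below 0.047 m), for 0.2 s.
At the end, for the whole second after the job is handed in: The pin is through the shaft and fully home: its shoulder within 3 mm of the guide hole's mouth in height and 4 mm sideways, upright within 6 degrees, at rest (z of pin_shoulder in the frame of guide_mouth below 0.003 m and horizontal distance between pin_shoulder and guide_mouth below 0.004 m and angle between pin's own z axis and vertical below 0.1 rad and linear speed of pin below 0.01 m/s); the robot touches nothing.
It fails at once if the pin is forced against the shaft (more than 60 N between them) (contact force between pin and crank above 60 N).
It also fails if it takes over 72 s, if anything falls off the work surface, if the arm or the gripper's body presses on something with over 40 N, if the wrist force passes 120 N, or if a joint passes its speed limit or range.

## Working session

There is one attempt and no reset: what is moved stays moved. The work goes in short steps, Python scripts to look and compute and a tool call to move; the robot and the scene stay as the last step left them, time stands still between calls to the robot, and variables do not carry over. Pictures are saved under pics/ and viewed, at most 10 in all, crops included, and the job is handed in when it is done.

Besides the shell and the picture viewer there is one more tool, called after ">>>" as name([rows], argument=value, ...), one row to a line, values as JSON. move_arm: Moves the arm, as the interface text tells. Its arguments: {"type":"object","properties":{"plan":{"type":"array"}},"required":["plan"]}

```bash
mkdir -p pics
cat > h.py <<'E'
import numpy as np, cv2
from scipy.spatial.transform import Rotation as Ro
from bench import r
def cam(n):
    s=r.read_state(); c=r.read_camera(n); c['s']=s
    if n=='wrist':
        T=np.eye(4); T[:3,:3]=Ro.from_rotvec(s['orientation']).as_matrix(); T[:3,3]=s['eef_pos']
        M=np.linalg.inv(T@np.array(c['tool_from_camera'])); c['R']=M[:3,:3]; c['t']=M[:3,3]
    c['R']=np.array(c['R']); c['t']=np.array(c['t']); c['K']=np.array(c['intrinsics'])
    return c
def cloud(c):
    v,u=np.mgrid[:480,:640]; z=c['range_z']
    P=np.stack([(u-c['K'][0,2])/c['K'][0,0]*z,(v-c['K'][1,2])/c['K'][1,1]*z,z],-1)
    W=(P-c['t'])@c['R']; W[z<=0]=np.nan; return W
def onplane(c,u,v,h):
    d=c['R'].T@np.linalg.inv(c['K'])@np.array([u,v,1.]); o=-c['R'].T@c['t']
    return o+d*(h-o[2])/d[2]
def save(n,img): cv2.imwrite('pics/'+n,cv2.cvtColor(np.ascontiguousarray(img),cv2.COLOR_RGB2BGR))
E
python3 - <<'E'
from h import *
for n in ('side','top'):
    c=cam(n); np.savez(n+'.npz',**{k:c[k] for k in('img','range_z','R','t','K')}); save(n+'0.png',c['img'])
    print(n,-c['R'].T@c['t'],c['R'][2])
print(r.read_state())
E
```

```text
side [0.38706798 0.91850653 0.63388557] [ 0.16611196 -0.80578238 -0.56843784]
top [0.47010819 0.15975796 1.41370103] [ 0.04473396 -0.02241778 -0.99874737]
{'time_s': 0.1, 'qpos': array([ 1.13652604e+00,  4.94124328e-01,  1.34605266e+00, -8.81915876e-06,
        1.30252710e+00, -9.54972535e-02]), 'dq': array([ 7.37360720e-04,  3.61809763e-05, -2.78856997e-03,  3.74818252e-04,
       -1.10069164e-03, -1.37011961e-03]), 'joint_torque': array([ 1.46112343e-03, -8.83578300e+01, -3.84563076e+01, -1.78239957e-04,
        5.38109060e-03, -5.02616922e-05]), 'eef_pos': array([0.20756718, 0.58918181, 0.23076345]), 'orientation': array([-5.29551019e-01, -3.09635280e+00,  1.68829575e-03]), 'wrist_force': array([ 0.08747707,  0.73090413, -0.43128378]), 'wrist_torque': array([ 0.01902533, -0.00570689, -0.04298662]), 'gripper_force': 0.0, 'grip_width': 1.0028007967599977}
```

View pics/side0.png

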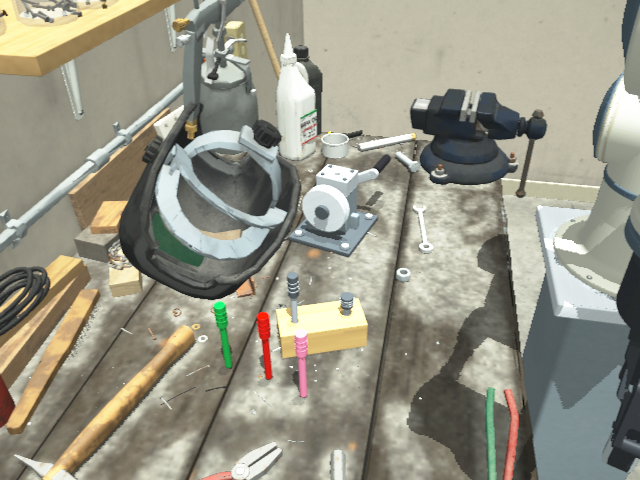

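View pics/top0.png

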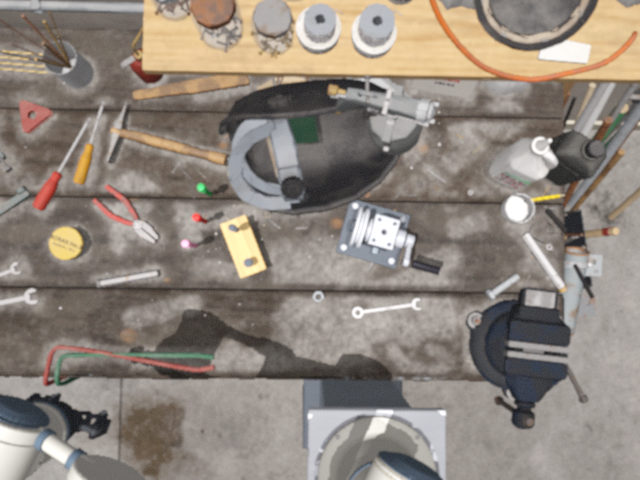

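The side view shows the block at (322,328). The dark pin at (293,290) has a tall narrow head, so it is the long pin. The dark one at (347,303) is the short, wide spare. The green (221,330), red (265,345) and pink (302,360) look-alikes are excluded by colour. The winch is at (338,200) with its handle at (380,165). In the top view the block is at (243,247), the winch top at (383,231) and the handle at (427,266).

```bash
cat > m.py <<'E'
from h import *
s=dict(np.load('side.npz')); t=dict(np.load('top.npz'))
Ws,Wt=cloud(s),cloud(t)
a=cv2.resize(s['img'][250:400,200:400],None,fx=3,fy=3,interpolation=cv2.INTER_CUBIC)
save('crop1.png',a)
def seg(W,u0,u1,v0,v1,z0,z1):
    m=np.zeros(W.shape[:2],bool); m[v0:v1,u0:u1]=1
    return W[m&(W[...,2]>z0)&(W[...,2]<z1)]
for n,W,box in(('side',Ws,(275,375,262,360)),('top',Wt,(215,270,212,280))):
    p=seg(W,*box,.041,.049); b=cv2.minAreaRect((p[:,:2]*1000).astype(np.float32)); print(n,'block',len(p),b,p[:,2].mean())
    for z0,z1 in((.1,.128),(.128,.14),(.06,.075),(.075,.085)):
        p=seg(W,*box,z0,z1); print(z0,len(p),p.mean(0) if len(p) else'', p.min(0) if len(p) else '',p.max(0) if len(p) else '')
for n,W,box in(('side',Ws,(280,400,150,260)),('top',Wt,(330,450,195,285))):
    p=seg(W,*box,.119,.126); print(n,'wtop',len(p),cv2.minAreaRect((p[:,:2]*1000).astype(np.float32)),p[:,2].mean())
# handle: dark
for n,c,W,box in(('side',s,Ws,(365,400,148,180)),('top',t,Wt,(405,445,250,280))):
    m=np.zeros((480,640),bool); m[box[2]:box[3],box[0]:box[1]]=1
    m&=(c['img'].max(2)<70)&(W[...,2]>.05); p=W[m]; print(n,'handle',len(p),p.mean(0),p.min(0),p.max(0))
E
python3 m.py
```

```text
side block 2224 ((522.18408203125, 312.8406982421875), (130.45379638671875, 64.8228988647461), 22.16067886352539) 0.04503714835474156
0.1 410 [0.53724827 0.3909795  0.1149273 ] [0.51525532 0.32657017 0.10006815] [0.56760943 0.43660439 0.12781309]
0.128 87 [0.55868094 0.33003613 0.13202989] [0.55150645 0.32010687 0.12819241] [0.566851   0.33693374 0.13489333]
0.06 135 [0.51141041 0.31539018 0.06789323] [0.47545328 0.29913492 0.06008263] [0.56421129 0.33569854 0.07494333]
0.075 176 [0.5038909  0.32141433 0.07942509] [0.47567788 0.28831915 0.07504325] [0.56350254 0.43201241 0.08452423]
top block 1156 ((521.8053588867188, 309.52618408203125), (130.1450958251953, 60.576229095458984), 22.08321762084961) 0.04461773277858616
0.1 22 [0.55686902 0.32134078 0.1191843 ] [0.55123923 0.31651947 0.10094359] [0.56627649 0.33069647 0.12732954]
0.128 37 [0.55906109 0.32425739 0.13232372] [0.5506909  0.31711372 0.1285877 ] [0.56539609 0.3327227  0.13721748]
0.06 17 [0.49280159 0.29334265 0.07098991] [0.47530537 0.28399027 0.06014645] [0.55974454 0.32167654 0.07497854]
0.075 59 [0.48717816 0.29555428 0.07924791] [0.47522535 0.28524204 0.07513966] [0.55629144 0.32180298 0.08462834]
side wtop 498 ((583.890380859375, 114.00022888183594), (284.1238708496094, 64.99720001220703), 75.12503814697266) 0.12238974574159803
top wtop 557 ((558.6319580078125, 17.423507690429688), (88.36245727539062, 63.89873504638672), 74.81962585449219) 0.12243021237204088
side handle 96 [ 0.47880677 -0.08006944  0.10478527] [ 0.46763273 -0.11227365  0.09776803] [ 0.49472226 -0.05655007  0.10968457]
top handle 80 [ 0.48251128 -0.09353095  0.10580393] [ 0.4697272  -0.12162975  0.09978213] [ 0.49314505 -0.06254063  0.11325686]
```

View pics/crop1.png

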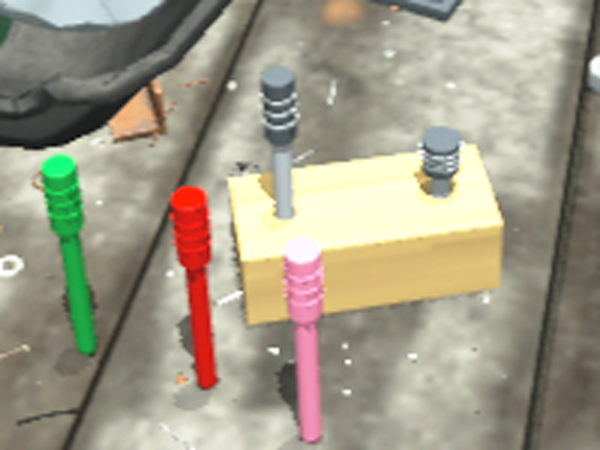

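Crop confirmed: the long pin, tall and narrow, is at crop (280,110), and the wide low spare is at (440,160). Next I refine the winch pose and check what stands near the pin.

```bash
cat > m2.py <<'E'
from h import *
s=dict(np.load('side.npz')); t=dict(np.load('top.npz'))
Ws,Wt=cloud(s),cloud(t)
for n,c,W,b in(('side',s,Ws,(300,375,150,215)),('top',t,Wt,(360,405,210,252))):
    m=np.zeros((480,640),np.uint8); m[b[2]:b[3],b[0]:b[1]]=1
    m&=(np.abs(W[...,2]-.1225)<.004).astype(np.uint8)
    k,l,st,ce=cv2.connectedComponentsWithStats(m); i=1+st[1:,4].argmax(); p=W[l==i]
    print(n,st[i],cv2.minAreaRect((p[:,:2]*1000).astype(np.float32)),p.mean(0))
    g=cv2.cvtColor(c['img'],cv2.COLOR_RGB2GRAY)
    mm=cv2.erode(cv2.morphologyEx((l==i).astype(np.uint8),cv2.MORPH_CLOSE,np.ones((9,9))),np.ones((3,3)))
    d=((g<90)&(mm>0)).astype(np.uint8); k,l2,st2,ce2=cv2.connectedComponentsWithStats(d)
    for j in range(1,k):
        if st2[j,4]>3: print('dark',st2[j,4],ce2[j],onplane(c,*ce2[j],.1225))
P=np.vstack([Ws.reshape(-1,3),Wt.reshape(-1,3)]); P=P[~np.isnan(P[:,0])]
q=P[(P[:,2]>.09)]; d=q[:,:2]-[.559,.327]; R=np.hypot(*d.T); a=np.degrees(np.arctan2(d[:,1],d[:,0]))
for lo in range(-180,180,20):
    k=(a>=lo)&(a<lo+20)&(R>.02)&(R<.2); 
    if k.any(): i=np.where(k)[0][R[k].argmin()]; print(lo,round(R[i],3),q[i].round(3))
save('crop2.png',cv2.resize(t['img'][195:285,330:450],None,fx=6,fy=6,interpolation=cv2.INTER_CUBIC))
M=Ro.from_rotvec(r.read_state()['orientation']).as_matrix(); print(M)
E
python3 m2.py
```

```text
side [317 164  42  21 514] ((554.8058471679688, 4.499996185302734), (57.52986145019531, 64.99720001220703), 75.12503814697266) [0.55429358 0.00686139 0.12233031]
top [369 215  31  35 601] ((553.8981323242188, 0.13228225708007812), (52.45430374145508, 63.998470306396484), 74.92303466796875) [0.55398377 0.00080009 0.1224676 ]
-100 0.172 [0.588 0.157 0.163]
-80 0.074 [0.595 0.262 0.173]
-60 0.059 [0.604 0.288 0.184]
-40 0.058 [0.607 0.295 0.19 ]
-20 0.061 [0.618 0.31  0.202]
0 0.089 [0.648 0.327 0.105]
20 0.099 [0.639 0.386 0.098]
40 0.101 [0.636 0.392 0.103]
60 0.069 [0.576 0.394 0.117]
80 0.078 [0.572 0.403 0.113]
100 0.095 [0.525 0.416 0.099]
[[-9.43163890e-01  3.32327647e-01 -4.59921016e-04]
 [ 3.32327951e-01  9.43163352e-01 -1.01184813e-03]
 [ 9.75155375e-05 -1.10718323e-03 -9.99999382e-01]]
```

View pics/crop2.png

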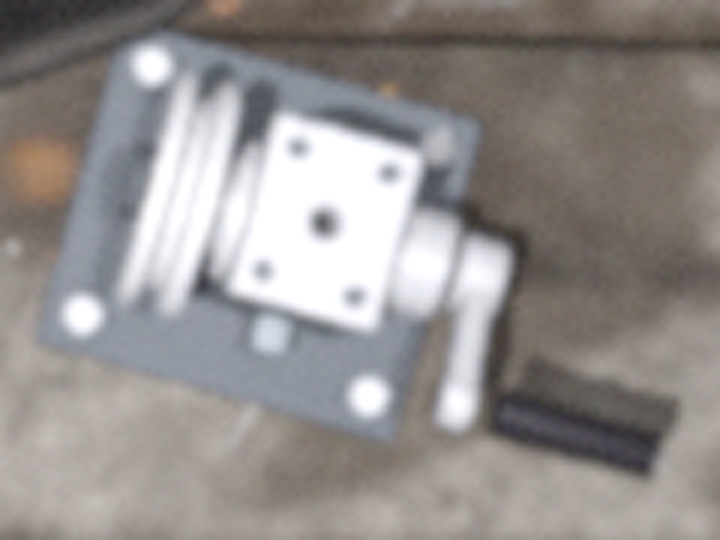

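The hole shows at crop (323,222), which is top px (383.8,232) and matches the top's centre. The handle is at crop (580,430).

```bash
cat > m3.py <<'E'
from h import *
s=dict(np.load('side.npz')); t=dict(np.load('top.npz'))
Ws,Wt=cloud(s),cloud(t)
print('hole',onplane(t,383.8,232,.1225))
P=np.vstack([Ws.reshape(-1,3),Wt.reshape(-1,3)]); P=P[~np.isnan(P[:,0])]
e=np.radians(50); ya=np.array([np.cos(e),np.sin(e)]); xa=np.array([np.cos(e-np.pi/2),np.sin(e-np.pi/2)])
for z0,z1 in((.15,.2),(.2,.25),(.25,.3),(.3,.4),(.4,.6)):
    q=P[(P[:,2]>z0)&(P[:,2]<z1)&(P[:,0]>.45)]; d=q[:,:2]-[.559,.327]; a=np.c_[d@xa,d@ya]
    k=(abs(a[:,1])<.06)&(a[:,0]>0); k2=(abs(a[:,0])<.05)
    print(z0,'x min',a[k,0].min() if k.any() else None,'y',np.abs(a[k2,1]).min() if k2.any() else None,'minx world',q[(q[:,1]>-.1)&(q[:,1]<.4)][:,0].min() if len(q) else None)
print(np.array(r.read_camera('wrist')['tool_from_camera']).round(3))
E
python3 m3.py
```

```text
hole [0.55380626 0.00108282 0.1225    ]
0.15 x min 0.05704866043532372 y 0.4833689938051193 minx world 0.5838972264988942
0.2 x min 0.056265772362065716 y 0.470892298388751 minx world 0.6084671338522315
0.25 x min 0.11069482580988844 y 0.4573780873997317 minx world 0.6033720702496719
0.3 x min 0.12196618342335992 y 0.45693288189037295 minx world 0.622619673907387
0.4 x min 0.2423129606035739 y None minx world 0.7126633014081034
[[ 0.    -0.957 -0.291  0.075]
 [ 1.     0.     0.001  0.001]
 [-0.001 -0.291  0.957 -0.142]
 [ 0.     0.     0.     1.   ]]
```

>>> move_arm([
  [50,[60,-45,0],[0,0,-4]],
  [50,[120,-90,0],[0,0,-8]],
  [50,[180,-135,0],[0,0,-12]],
  [50,[230,-170,0],[0,0,-16]],
  [50,[270,-205,0],[0,0,-20]],
])

```text
time_s: 0.78
eef_pos: [0.4586, 0.3998, 0.2312]
orientation: [-1.063, -2.956, 0.0]
wrist_force: [0.7, 1.0, -0.2]
grip_width: 0.587
gripper_force: 0.0
```

>>> move_arm([
  [50,[30,-20,0],[0,0,0]],
  [50,[60,-40,-10],[0,0,0]],
  [50,[81,-57,-25],[0,0,0]],
  [50,[81,-57,-35],[0,0,0]],
  [50,[81,-57,-35],[0,0,0]],
])

```text
time_s: 1.4
eef_pos: [0.5372, 0.3442, 0.1954]
orientation: [-1.059, -2.956, 0.002]
wrist_force: [-0.3, 0.6, 0.2]
grip_width: 0.588
gripper_force: 0.0
```

Run:
```python
from h import *
c=cam('wrist'); save('w1.png',c['img']); W=cloud(c); s=c['s']; print(s['eef_pos'],s['orientation'],s['time_s'])
np.savez('w1.npz',W=W,img=c['img'])
p=W[(np.abs(W[...,0]-.559)<.02)&(np.abs(W[...,1]-.327)<.02)&(W[...,2]>.125)&(W[...,2]<.14)]
print(len(p),p.mean(0),p.min(0),p.max(0))
```

```text
[0.53719563 0.34418537 0.19537633] [-1.05896858e+00 -2.95609944e+00  2.06008740e-03] 1.4
577 [0.55815295 0.32950687 0.13130095] [0.55122197 0.32094378 0.12500796] [0.56665375 0.33677437 0.13377132]
```

View pics/w1.png

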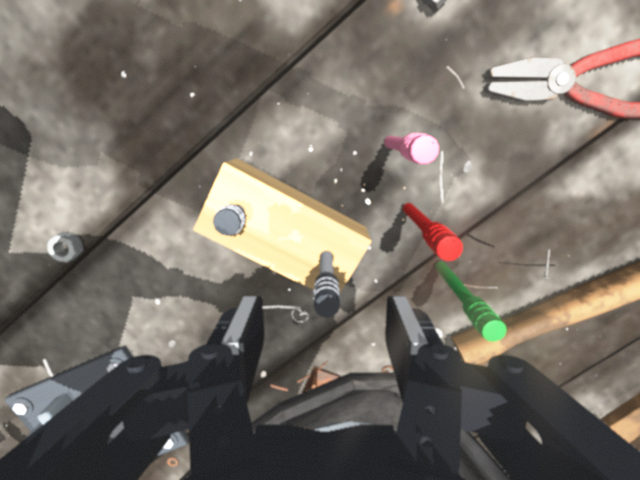

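The wrist view shows the long pin's head at (327,295) between the fingers, with the spare at (229,220). I align over the head, then descend.

>>> move_arm([
  [50,[10,-7,0],[0,0,0]],
  [50,[20,-14,0],[0,0,0]],
  [50,[20,-14,-35],[0,0,0]],
  [50,[20,-14,-70],[0,0,0]],
  [50,[20,-14,-80],[0,0,0]],
])

```text
time_s: 2.08
eef_pos: [0.5576, 0.3294, 0.1146]
orientation: [-1.059, -2.956, 0.003]
wrist_force: [-0.2, 0.7, -0.9]
grip_width: 0.584
gripper_force: 0.0
```

>>> move_arm([
  [50,[1,0,-10],[0,0,0]],
  [50,[1,0,-20],[0,0,0]],
  [10,[1,0,-20],[0,0,0]],
  [10,[1,0,-20],[0,0,0]],
  [10,[1,0,-20],[0,0,0]],
])

```text
time_s: 2.7
eef_pos: [0.559, 0.3301, 0.0969]
orientation: [1.059, 2.957, -0.0]
wrist_force: [-2.2, -3.3, 4.4]
grip_width: 0.172
gripper_force: 58.4
```

Run:
```python
from h import *
s=r.read_state(); print(s['grip_width']*85.4,s['gripper_force'],s['wrist_force'],s['eef_pos'],s['time_s'])
```

```text
14.69482172059467 58.375550508499146 [-2.19306799 -3.27932864  4.38317279] [0.5590155  0.33005558 0.09686541] 2.7
```

>>> move_arm([
  [10,[0,0,25],[0,0,0]],
  [10,[0,0,55],[0,0,0]],
  [10,[-10,0,95],[0,0,0]],
  [10,[-30,0,130],[0,0,0]],
  [10,[-60,-10,140],[0,0,0]],
])

```text
time_s: 3.32
eef_pos: [0.4998, 0.321, 0.2388]
orientation: [1.058, 2.955, 0.006]
wrist_force: [0.8, -0.0, -1.2]
grip_width: 0.168
gripper_force: 58.7
```

>>> move_arm([
  [10,[-5,-50,0],[0,0,-10]],
  [10,[-5,-110,0],[0,0,-20]],
  [10,[-5,-170,0],[0,0,-30]],
  [10,[-5,-220,0],[0,0,-40]],
  [10,[0,-250,0],[0,0,-50]],
])

```text
time_s: 3.95
eef_pos: [0.4989, 0.0681, 0.2367]
orientation: [2.218, 2.224, 0.001]
wrist_force: [1.2, -0.1, -0.6]
grip_width: 0.175
gripper_force: 58.7
```

>>> move_arm([
  [10,[15,-20,0],[0,0,-8]],
  [10,[30,-40,0],[0,0,-15]],
  [10,[45,-60,0],[0,0,-15]],
  [10,[55,-67,0],[0,0,-15]],
  [10,[55,-67,0],[0,0,-15]],
])

```text
time_s: 4.58
eef_pos: [0.5545, 0.0031, 0.2361]
orientation: [-2.481, -1.927, -0.0]
wrist_force: [-0.3, -0.1, -0.3]
grip_width: 0.171
gripper_force: 58.6
```

```bash
cat > m4.py <<'E'
from h import *
import sys
n=sys.argv[1]
c=cam('wrist'); s=c['s']; W=cloud(c); M=Ro.from_rotvec(s['orientation']).as_matrix()
print(s['eef_pos'],np.degrees(np.arctan2(M[1,1],M[0,1])),M[:,2])
p=W[(np.abs(W[...,2]-.1225)<.004)&(np.abs(W[...,0]-.554)<.06)&(np.abs(W[...,1])<.06)]
print('wtop',len(p),cv2.minAreaRect((p[:,:2]*1000).astype(np.float32)))
t=cam('side'); save(n+'w.png',c['img']); 
S=t['img'][110:250,270:410]; save(n+'s.png',cv2.resize(S,None,fx=4,fy=4,interpolation=cv2.INTER_CUBIC))
np.savez(n+'.npz',W=W,**{k:c[k] for k in('img','R','t','K')})
np.savez(n+'side.npz',range_z=t['range_z'],**{k:t[k] for k in('img','R','t','K')})
# both side by side
a=np.hstack([cv2.resize(c['img'],(400,300)),cv2.resize(S,(300,300),interpolation=cv2.INTER_CUBIC)]); save(n+'.png',a)
E
python3 m4.py a
```

```text
[0.55453334 0.00305972 0.23614829] -14.345916815826063 [ 2.14693337e-05  1.44076444e-04 -9.99999989e-01]
wtop 5921 ((554.7810668945312, 3.713794708251953), (52.65657043457031, 64.19661712646484), 74.95545196533203)
```

View pics/a.png

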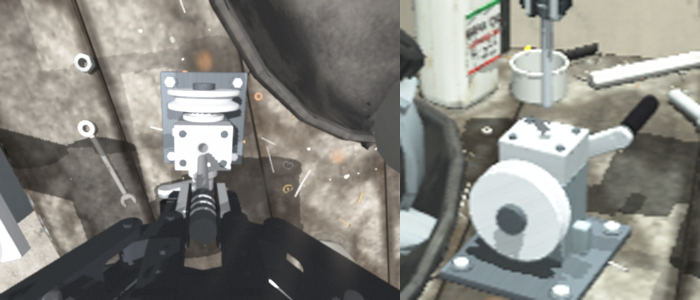

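The wrist view shows the pin tip just below the guide hole at about (203,148) in the 400 px panel. In the side view the pin hangs over the winch top. I measure both in the same wrist image.

```bash
cat > m5.py <<'E'
from h import *
import sys
from scipy.optimize import least_squares
def circ(p,rad,c0):
    f=lambda c: np.hypot(p[:,0]-c[0],p[:,1]-c[1])-rad
    return least_squares(f,c0,loss='soft_l1',f_scale=.0005).x
n=sys.argv[1]; e=np.array([float(x) for x in sys.argv[2:4]])
for f in (n+'.npz',n+'side.npz'):
    d=dict(np.load(f)); W=d['W'] if 'W' in d else cloud(d)
    o=(-d['R'].T@d['t'])[:2]; u=(e-o)/np.linalg.norm(e-o)
    for z0,z1 in((.152,.165),(.165,.185),(.185,.205),(.205,.225),(.225,.235)):
        p=W[(W[...,2]>z0)&(W[...,2]<z1)&(np.hypot(W[...,0]-e[0],W[...,1]-e[1])<.016)]
        if len(p)>8:
            q=np.median(p[:,:2],0); print(f,z0,len(p),circ(p[:,:2],.005,q+u*.005).round(4))
c=dict(np.load(n+'.npz')); g=cv2.cvtColor(c['img'],cv2.COLOR_RGB2GRAY)
save(n+'h.png',cv2.resize(c['img'][190:300,270:380],None,fx=5,fy=5,interpolation=cv2.INTER_CUBIC))
E
python3 m5.py a .5545 .0031
```

```text
a.npz 0.152 101 [0.5531 0.0023]
a.npz 0.165 198 [0.5532 0.0022]
a.npz 0.185 267 [0.5533 0.0022]
a.npz 0.205 356 [0.5534 0.0021]
a.npz 0.225 79 [0.5537 0.0023]
aside.npz 0.152 32 [0.5524 0.0021]
aside.npz 0.165 61 [0.5529 0.0028]
aside.npz 0.185 58 [0.5528 0.002 ]
aside.npz 0.205 60 [0.5531 0.0027]
aside.npz 0.225 29 [0.5538 0.0026]
```

View pics/ah.png

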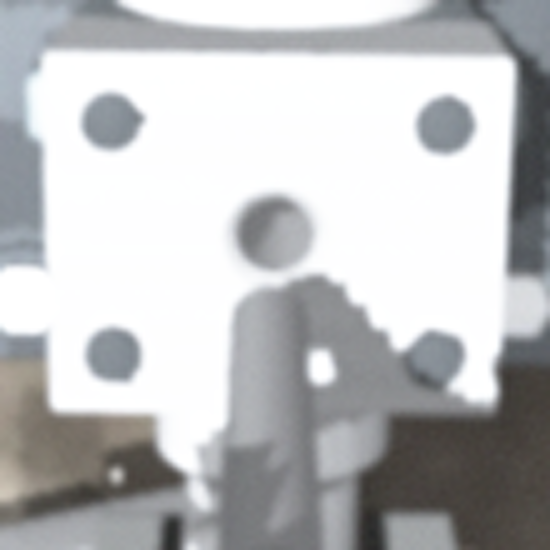

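The hole shows clearly at crop (275,232), full px (325,236.4), with the pin tip below it at crop (262,295).

Run:
```python
from h import *
c=dict(np.load('a.npz')); print(onplane(c,325,236.4,.1225))
# centre of the four screw heads as a check
q=[onplane(c,270+x/5,190+y/5,.1225) for x,y in((112,122),(445,125),(112,354),(436,358))]; print(np.mean(q,0))
```

```text
[0.55477298 0.00463845 0.1225    ]
[0.55458468 0.0031916  0.1225    ]
```

>>> move_arm([
  [10,[1.6,1.9,0],[0,0,0]],
  [10,[1.6,1.9,-8],[0,0,0]],
  [10,[1.6,1.9,-16],[0,0,0]],
  [10,[1.6,1.9,-22],[0,0,0]],
  [10,[1.6,1.9,-22],[0,0,0]],
])

```text
time_s: 5.3
eef_pos: [0.5553, 0.0051, 0.2136]
orientation: [-2.482, -1.925, 0.001]
wrist_force: [0.3, -0.4, -1.5]
grip_width: 0.171
gripper_force: 58.6
```

```bash
python3 m4.py b; python3 m5.py b .5548 .0041
```

```text
[0.55530972 0.00509727 0.21363646] -14.412167104682176 [-1.15735120e-03  1.20567456e-04 -9.99999323e-01]
wtop 6799 ((554.7445068359375, 3.5968246459960938), (52.89776611328125, 64.13114166259766), 74.96593475341797)
b.npz 0.152 140 [0.554  0.0043]
b.npz 0.165 271 [0.5541 0.0042]
b.npz 0.185 370 [0.5542 0.0041]
b.npz 0.205 691 [0.5555 0.0075]
b.npz 0.225 689 [0.5555 0.0077]
bside.npz 0.152 39 [0.5544 0.0041]
bside.npz 0.165 58 [0.5549 0.0041]
bside.npz 0.185 59 [0.5547 0.0037]
bside.npz 0.205 82 [0.5589 0.0122]
bside.npz 0.225 50 [0.5601 0.0134]
```

View pics/bh.png

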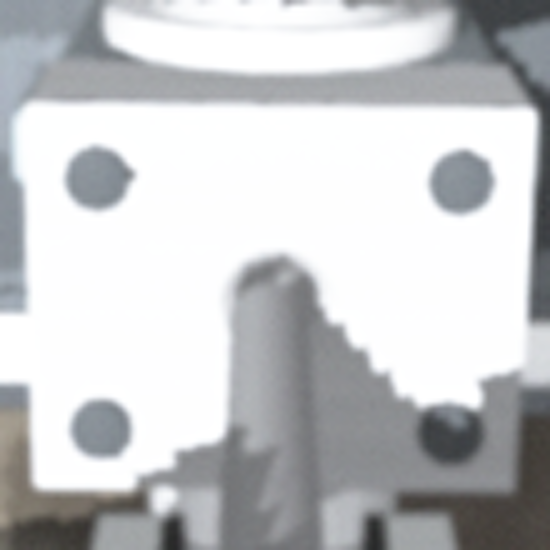

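The wrist crop shows the pin tip entering the hole's outline, about 0.5 mm left of centre (pin 270, hole 274). I correct +0.6 mm in x and lower gently.

>>> move_arm([
  [10,[0.6,-0.2,0],[0,0,0]],
  [10,[0.6,-0.2,-2],[0,0,0]],
  [10,[0.6,-0.2,-4],[0,0,0]],
  [10,[0.6,-0.2,-6],[0,0,0]],
  [10,[0.6,-0.2,-8],[0,0,0]],
])

```text
time_s: 6.02
eef_pos: [0.5562, 0.0049, 0.2061]
orientation: [-2.483, -1.925, 0.0]
wrist_force: [0.1, -0.4, -0.6]
grip_width: 0.166
gripper_force: 58.6
```

>>> move_arm([
  [10,[0,0,-3],[0,0,0]],
  [10,[0,0,-7],[0,0,0]],
  [10,[0,0,-11],[0,0,0]],
  [10,[0,0,-15],[0,0,0]],
  [10,[0,0,-19],[0,0,0]],
])

```text
time_s: 6.65
eef_pos: [0.5562, 0.0049, 0.187]
orientation: [-2.483, -1.925, 0.0]
wrist_force: [0.2, -0.4, -1.6]
grip_width: 0.165
gripper_force: 58.6
```

>>> move_arm([
  [10,[0,0,-1],[0,0,0]],
  [10,[0,0,-2],[0,0,0]],
  [10,[0,0,-3],[0,0,0]],
  [10,[0,0,-4],[0,0,0]],
  [10,[0,0,-5],[0,0,0]],
])

```text
time_s: 7.28
eef_pos: [0.5563, 0.0049, 0.1822]
orientation: [2.483, 1.925, 0.0]
wrist_force: [0.1, 0.5, -1.5]
grip_width: 0.169
gripper_force: 58.6
```

Within 3 mm of the shaft, so I release and rise.

>>> move_arm([
  [45,[0,0,0],[0,0,0]],
  [45,[0,0,0],[0,0,0]],
  [45,[0,0,0],[0,0,0]],
  [45,[0,0,15],[0,0,0]],
  [45,[0,0,55],[0,0,0]],
])

```text
time_s: 7.9
eef_pos: [0.5554, 0.0049, 0.2375]
orientation: [-2.481, -1.924, 0.003]
wrist_force: [0.8, -0.6, 0.5]
grip_width: 0.522
gripper_force: 0.0
```

```bash
cat > m6.py <<'E'
from h import *
import sys
c=cam('side'); W=cloud(c)
p=W[(np.hypot(W[...,0]-.5555,W[...,1]-.004)<.02)&(W[...,2]>.128)&(W[...,2]<.235)]
print('pin top z',np.percentile(p[:,2],98) if len(p) else None,len(p), 't',c['s']['time_s'],c['s']['wrist_force'])
b=(270,420,110,230); m=np.zeros((480,640),bool); m[150:190,355:410]=1
m&=(c['img'].max(2)<70)&(W[...,2]>.085)&(W[...,2]<.15)&(W[...,1]<-.04)&(W[...,1]>-.16); q=W[m]; print('handle',len(q),q.mean(0),q.min(0),q.max(0))
if len(sys.argv)>1: save(sys.argv[1]+'.png',cv2.resize(c['img'][100:260,260:460],None,fx=3,fy=3,interpolation=cv2.INTER_CUBIC))
E
python3 m6.py
```

```text
pin top z 0.21517123092776744 309 t 7.9 [ 0.83457212 -0.56671918  0.51592892]
handle 148 [ 0.47915512 -0.08345256  0.10575909] [ 0.46634594 -0.11627224  0.09581875] [ 0.49522507 -0.05608191  0.11033949]
```

The pin's top is at z = 0.215, so it stands on the shaft. Now I move over the handle, computed middle (0.482,-0.090), and aim 12 mm outboard of it.

>>> move_arm([
  [45,[-25,-35,5],[0,0,0]],
  [45,[-55,-75,5],[0,0,0]],
  [45,[-76,-107,0],[0,0,0]],
  [45,[-76,-107,-30],[0,0,0]],
  [45,[-76,-107,-50],[0,0,0]],
])

```text
time_s: 8.57
eef_pos: [0.4802, -0.1027, 0.1874]
orientation: [2.483, 1.923, 0.001]
wrist_force: [-0.1, 0.5, 0.3]
grip_width: 0.526
gripper_force: 0.0
```

Run:
```python
from h import *
c=cam('wrist'); W=cloud(c); s=c['s']; print(s['eef_pos'],s['qpos'],s['time_s'])
m=(c['img'].max(2)<80)&(W[...,2]>.09)&(W[...,2]<.12)&(np.hypot(W[...,0]-.48,W[...,1]+.095)<.05)
q=W[m]; print(len(q),cv2.minAreaRect((q[:,:2]*1000).astype(np.float32)),q.mean(0),np.percentile(q[:,2],[50,95,99]))
save('hw.png',c['img'])
```

```text
[ 0.4801887  -0.10267433  0.18742619] [-3.32345464e-01  3.61109242e-01  1.72557640e+00  3.74166662e-05
  1.05388214e+00 -7.97139921e-02] 8.575
2714 ((480.650634765625, -90.07249450683594), (62.04880142211914, 17.3287296295166), 74.83336639404297) [ 0.48106629 -0.08791374  0.10601714] [0.10667429 0.10837617 0.10891255]
```

View pics/hw.png

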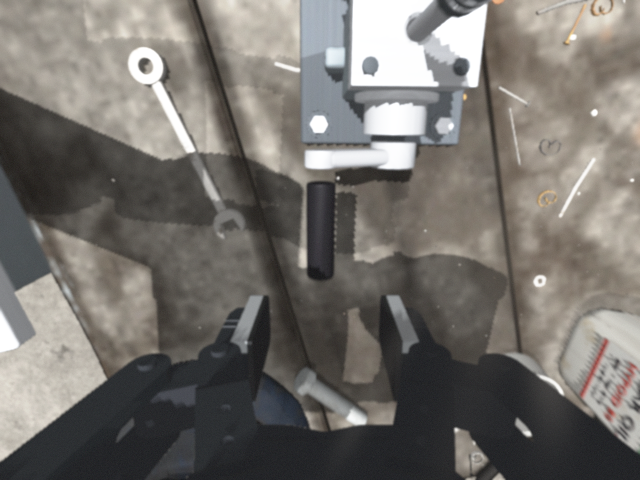

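The handle shows at (320,230), 62 × 17 mm, with its centre at (0.4807,-0.0901) and z about 0.100. Both give a lean of about 59°, inside the expected range. I descend around it.

>>> move_arm([
  [45,[0,0,-35],[0,0,0]],
  [45,[0,0,-70],[0,0,0]],
  [45,[0,0,-95],[0,0,0]],
  [28,[0,0,-102],[0,0,0]],
  [28,[0,0,-102],[0,0,0]],
])

```text
time_s: 9.25
eef_pos: [0.4807, -0.1022, 0.086]
orientation: [2.482, 1.925, 0.0]
wrist_force: [-0.4, -0.2, 0.6]
grip_width: 0.33
gripper_force: 0.0
```

Run:
```python
import numpy as np
# TCP pose for handle angle a (deg from upright, - = towards robot), pushing face in contact: TCP 5 mm ahead of handle along x_w
g=np.array([.5549,.004]);x=np.array([.9657,-.2596]);y=np.array([.2596,.9657]); c=g-.122*y
p=lambda a: np.r_[(c+x*(.055*np.sin(np.radians(a))+.005)),.072+.055*np.cos(np.radians(a))-.015]
for a in range(-59,31,3): print(a,(p(a)*1000).round(1))
```

```text
-59 [ 482.5 -102.9   85.3]
-56 [ 484.  -103.3   87.8]
-53 [ 485.6 -103.7   90.1]
-50 [ 487.4 -104.2   92.4]
-47 [ 489.2 -104.7   94.5]
-44 [ 491.2 -105.2   96.6]
-41 [ 493.2 -105.7   98.5]
-38 [ 495.4 -106.3  100.3]
-35 [ 497.6 -106.9  102.1]
-32 [ 499.9 -107.5  103.6]
-29 [ 502.3 -108.2  105.1]
-26 [ 504.8 -108.9  106.4]
-23 [ 507.3 -109.5  107.6]
-20 [ 509.9 -110.2  108.7]
-17 [ 512.5 -110.9  109.6]
-14 [ 515.2 -111.7  110.4]
-11 [ 517.9 -112.4  111. ]
-8 [ 520.7 -113.1  111.5]
-5 [ 523.4 -113.9  111.8]
-2 [ 526.2 -114.6  112. ]
1 [ 529.  -115.4  112. ]
4 [ 531.8 -116.1  111.9]
7 [ 534.5 -116.9  111.6]
10 [ 537.3 -117.6  111.2]
13 [ 540.  -118.3  110.6]
16 [ 542.7 -119.   109.9]
19 [ 545.3 -119.8  109. ]
22 [ 548.  -120.5  108. ]
25 [ 550.5 -121.1  106.8]
28 [ 553.  -121.8  105.6]
```

>>> move_arm([
  [28,[1.8,-0.7,0],[0,0,0]],
  [28,[5,-1.5,5],[0,0,0]],
  [28,[8.3,-2.4,9],[0,0,0]],
  [28,[11.5,-3.3,12],[0,0,0]],
  [28,[14.3,-4,14.3],[0,0,0]],
])

```text
time_s: 9.88
eef_pos: [0.4949, -0.1062, 0.0999]
orientation: [2.482, 1.925, 0.0]
wrist_force: [-2.9, -0.7, -0.1]
grip_width: 0.327
gripper_force: 1.4
```

>>> move_arm([
  [28,[0.5,-0.1,0.4],[0,0,0]],
  [28,[0.9,-0.2,0.8],[0,0,0]],
  [28,[1.4,-0.4,1.2],[0,0,0]],
  [28,[1.9,-0.5,1.5],[0,0,0]],
  [28,[2.3,-0.6,1.8],[0,0,0]],
])

```text
time_s: 10.5
eef_pos: [0.4968, -0.1067, 0.1014]
orientation: [-2.482, -1.925, 0.0]
wrist_force: [-2.9, -0.0, 0.8]
grip_width: 0.327
gripper_force: 1.2
```

```bash
python3 m6.py
```

```text
pin top z 0.21500682540423646 308 t 10.5 [-2.89346913 -0.00528073  0.77119041]
handle 176 [ 0.4940639  -0.0858324   0.12004037] [ 0.47114827 -0.11844487  0.10300055] [ 0.52416929 -0.06084822  0.13081209]
```

>>> move_arm([
  [28,[0.5,-0.1,0.4],[0,0,0]],
  [28,[1.0,-0.2,0.7],[0,0,0]],
  [28,[1.5,-0.4,1.0],[0,0,0]],
  [28,[2.0,-0.5,1.3],[0,0,0]],
  [28,[2.5,-0.6,1.6],[0,0,0]],
])

```text
time_s: 11.18
eef_pos: [0.4994, -0.1074, 0.103]
orientation: [2.482, 1.925, 0.0]
wrist_force: [-2.9, -0.9, 0.5]
grip_width: 0.333
gripper_force: 1.1
```

>>> move_arm([
  [28,[0.5,-0.1,0.3],[0,0,0]],
  [28,[1.0,-0.2,0.6],[0,0,0]],
  [28,[1.5,-0.4,0.9],[0,0,0]],
  [28,[2.0,-0.5,1.2],[0,0,0]],
  [28,[2.5,-0.7,1.5],[0,0,0]],
])

```text
time_s: 11.8
eef_pos: [0.5019, -0.108, 0.1045]
orientation: [-2.483, -1.925, -0.0]
wrist_force: [-2.7, 1.0, -0.8]
grip_width: 0.331
gripper_force: 1.1
```

>>> move_arm([
  [28,[0.5,-0.1,0.3],[0,0,0]],
  [28,[1.0,-0.2,0.5],[0,0,0]],
  [28,[1.5,-0.4,0.8],[0,0,0]],
  [28,[2.0,-0.5,1.0],[0,0,0]],
  [28,[2.5,-0.7,1.3],[0,0,0]],
])

```text
time_s: 12.42
eef_pos: [0.5044, -0.1087, 0.1058]
orientation: [-2.483, -1.925, -0.0]
wrist_force: [-1.5, 0.4, 0.3]
grip_width: 0.326
gripper_force: 1.0
```

>>> move_arm([
  [28,[0.5,-0.1,0.3],[0,0,0]],
  [28,[1.0,-0.2,0.5],[0,0,0]],
  [28,[1.5,-0.4,0.7],[0,0,0]],
  [28,[2.0,-0.5,0.9],[0,0,0]],
  [28,[2.5,-0.7,1.2],[0,0,0]],
])

```text
time_s: 13.05
eef_pos: [0.5069, -0.1094, 0.107]
orientation: [-2.482, -1.925, -0.0]
wrist_force: [-2.4, 0.5, 0.6]
grip_width: 0.329
gripper_force: 0.9
```

>>> move_arm([
  [28,[0.5,-0.1,0.2],[0,0,0]],
  [28,[1.0,-0.2,0.4],[0,0,0]],
  [28,[1.5,-0.4,0.6],[0,0,0]],
  [28,[2.0,-0.5,0.8],[0,0,0]],
  [28,[2.6,-0.7,1.1],[0,0,0]],
])

```text
time_s: 13.68
eef_pos: [0.5095, -0.1101, 0.1081]
orientation: [-2.483, -1.925, -0.0]
wrist_force: [-2.0, 1.5, -0.8]
grip_width: 0.327
gripper_force: 0.9
```

>>> move_arm([
  [28,[0.5,-0.1,0.2],[0,0,0]],
  [28,[1.0,-0.2,0.4],[0,0,0]],
  [28,[1.6,-0.4,0.6],[0,0,0]],
  [28,[2.1,-0.5,0.8],[0,0,0]],
  [28,[2.6,-0.7,0.9],[0,0,0]],
])

```text
time_s: 14.3
eef_pos: [0.5121, -0.1108, 0.109]
orientation: [-2.483, -1.925, -0.0]
wrist_force: [-0.8, 1.5, -0.7]
grip_width: 0.325
gripper_force: 0.9
```

>>> move_arm([
  [28,[0.5,-0.1,0.2],[0,0,0]],
  [28,[1.0,-0.2,0.3],[0,0,0]],
  [28,[1.6,-0.4,0.5],[0,0,0]],
  [28,[2.1,-0.5,0.7],[0,0,0]],
  [28,[2.6,-0.7,0.8],[0,0,0]],
])

```text
time_s: 14.92
eef_pos: [0.5147, -0.1115, 0.1098]
orientation: [2.483, 1.925, 0.0]
wrist_force: [-0.7, 1.1, 0.7]
grip_width: 0.329
gripper_force: 0.9
```

```bash
python3 m6.py
```

```text
pin top z 0.214780694555687 311 t 14.925 [-0.70780485  1.05454149  0.7253327 ]
handle 82 [ 0.51126702 -0.08217918  0.12723353] [ 0.48939189 -0.11042828  0.1141626 ] [ 0.53225212 -0.064967    0.13500849]
```

Still on the solid shaft, at about -14.5°. I keep going.

>>> move_arm([
  [28,[0.5,-0.1,0.1],[0,0,0]],
  [28,[1.0,-0.2,0.2],[0,0,0]],
  [28,[1.6,-0.4,0.4],[0,0,0]],
  [28,[2.1,-0.5,0.5],[0,0,0]],
  [28,[2.7,-0.7,0.6],[0,0,0]],
])

```text
time_s: 15.6
eef_pos: [0.5174, -0.1122, 0.1104]
orientation: [-2.483, -1.925, -0.0]
wrist_force: [-1.1, 1.9, 0.9]
grip_width: 0.324
gripper_force: 0.8
```

>>> move_arm([
  [28,[0.5,-0.1,0.1],[0,0,0]],
  [28,[1.0,-0.2,0.2],[0,0,0]],
  [28,[1.6,-0.4,0.3],[0,0,0]],
  [28,[2.1,-0.5,0.4],[0,0,0]],
  [28,[2.7,-0.7,0.5],[0,0,0]],
])

```text
time_s: 16.23
eef_pos: [0.5201, -0.1129, 0.1109]
orientation: [-2.482, -1.925, 0.0]
wrist_force: [-1.3, 0.7, -0.2]
grip_width: 0.33
gripper_force: 0.8
```

>>> move_arm([
  [28,[0.5,-0.1,0.1],[0,0,0]],
  [28,[1.0,-0.2,0.2],[0,0,0]],
  [28,[1.6,-0.4,0.2],[0,0,0]],
  [28,[2.1,-0.5,0.3],[0,0,0]],
  [28,[2.7,-0.7,0.3],[0,0,0]],
])

```text
time_s: 16.85
eef_pos: [0.5228, -0.1136, 0.1112]
orientation: [-2.483, -1.925, -0.0]
wrist_force: [-1.6, -0.1, -0.4]
grip_width: 0.327
gripper_force: 0.8
```

>>> move_arm([
  [28,[0.5,-0.1,0],[0,0,0]],
  [28,[1.0,-0.2,0.1],[0,0,0]],
  [28,[1.6,-0.4,0.1],[0,0,0]],
  [28,[2.1,-0.5,0.1],[0,0,0]],
  [28,[2.7,-0.7,0.2],[0,0,0]],
])

```text
time_s: 17.48
eef_pos: [0.5255, -0.1143, 0.1114]
orientation: [-2.482, -1.925, 0.0]
wrist_force: [-1.3, 0.1, -0.4]
grip_width: 0.33
gripper_force: 0.8
```

>>> move_arm([
  [28,[0.5,-0.1,0],[0,0,0]],
  [28,[1.0,-0.2,0],[0,0,0]],
  [28,[1.6,-0.4,0],[0,0,0]],
  [28,[2.1,-0.5,0],[0,0,0]],
  [28,[2.7,-0.7,0],[0,0,0]],
])

```text
time_s: 18.1
eef_pos: [0.5282, -0.115, 0.1114]
orientation: [-2.483, -1.925, -0.0]
wrist_force: [-1.2, -0.3, 0.3]
grip_width: 0.324
gripper_force: 0.8
```

>>> move_arm([
  [28,[0.5,-0.1,0],[0,0,0]],
  [28,[1.0,-0.2,0],[0,0,0]],
  [28,[1.6,-0.4,0],[0,0,0]],
  [28,[2.1,-0.5,0],[0,0,0]],
  [28,[2.7,-0.7,-0.1],[0,0,0]],
])

```text
time_s: 18.73
eef_pos: [0.5309, -0.1157, 0.1113]
orientation: [2.483, 1.925, 0.0]
wrist_force: [-1.4, 0.1, -0.1]
grip_width: 0.33
gripper_force: 0.7
```

```bash
python3 m6.py
```

```text
pin top z 0.20019666673870892 261 t 18.725 [-1.44329357  0.12747488 -0.09823738]
handle 33 [ 0.52580721 -0.0804344   0.12815963] [ 0.50708038 -0.10304223  0.12111768] [ 0.53359688 -0.07029137  0.13533641]
```

The pin top fell to 0.200, so the pin has dropped 15 mm and caught, with no load on the handle. I open, rise clear, and move over the pin with shut fingers.

>>> move_arm([
  [45,[0,0,0],[0,0,0]],
  [45,[0,0,0],[0,0,0]],
  [45,[0,0,30],[0,0,0]],
  [45,[0,0,80],[0,0,0]],
  [30,[0,0,130],[0,0,0]],
])

```text
time_s: 19.4
eef_pos: [0.5307, -0.1156, 0.2427]
orientation: [-2.482, -1.925, 0.0]
wrist_force: [0.6, 0.2, -0.3]
grip_width: 0.354
gripper_force: 0.0
```

>>> move_arm([
  [0,[5,30,5],[0,0,0]],
  [0,[12,70,5],[0,0,0]],
  [0,[20,105,0],[0,0,0]],
  [0,[25,120.5,-10],[0,0,0]],
  [0,[25,120.5,-20],[0,0,0]],
])

```text
time_s: 20.02
eef_pos: [0.556, 0.0052, 0.2205]
orientation: [2.481, 1.927, -0.0]
wrist_force: [-0.1, -0.4, -0.7]
grip_width: 0.008
gripper_force: 0.0
```

```bash
python3 m6.py c; python3 -c "
from h import *
s=r.read_state();print(s['eef_pos'],s['grip_width'],s['wrist_force'])"
```

```text
pin top z 0.23417726322611196 355 t 20.025 [-0.05009242 -0.44125817 -0.66195706]
handle 26 [ 0.52873517 -0.07764416  0.12942631] [ 0.52252628 -0.09581617  0.12441101] [ 0.53363038 -0.07149407  0.13470397]
[0.55516311 0.00454184 0.21918158] -0.0022557132872956433 [-1.3193216   0.23458652 -2.28478587]
```

View pics/c.png

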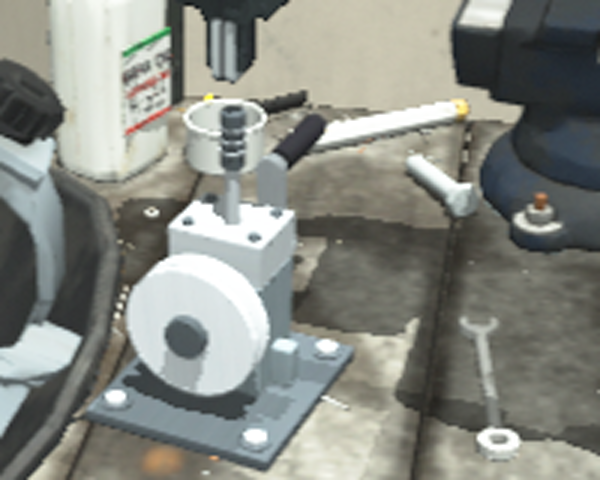

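The crop shows the shut fingers at (225,60) just above the pin's head at (233,115), with the shank partly sunk. I lower towards the head.

>>> move_arm([
  [0,[0,0,-4],[0,0,0]],
  [0,[0,0,-8],[0,0,0]],
  [0,[0,0,-12],[0,0,0]],
  [0,[0,0,-15],[0,0,0]],
  [0,[0,0,-17],[0,0,0]],
])

```text
time_s: 20.7
eef_pos: [0.5558, 0.0048, 0.2041]
orientation: [-2.483, -1.925, 0.0]
wrist_force: [0.4, 0.1, -0.5]
grip_width: 0.002
gripper_force: 0.0
```

>>> move_arm([
  [0,[0,0,-1],[0,0,0]],
  [0,[0,0,-2],[0,0,0]],
  [0,[0,0,-3],[0,0,0]],
  [0,[0,0,-4],[0,0,0]],
  [0,[0,0,-5],[0,0,0]],
])

```text
time_s: 21.32
eef_pos: [0.556, 0.0048, 0.1993]
orientation: [2.482, 1.925, 0.0]
wrist_force: [0.7, -1.2, 2.1]
grip_width: 0.001
gripper_force: 1.3
```

>>> move_arm([
  [0,[0,0,-0.3],[0,0,0]],
  [0,[0,0,-0.6],[0,0,0]],
  [0,[0,0,-0.9],[0,0,0]],
  [0,[0,0,-1.2],[0,0,0]],
  [0,[0,0,-1.5],[0,0,0]],
])

```text
time_s: 21.95
eef_pos: [0.5559, 0.0048, 0.1978]
orientation: [2.483, 1.925, 0.0]
wrist_force: [0.4, 0.1, 2.4]
grip_width: -0.004
gripper_force: 1.1
```

>>> move_arm([
  [0,[0,0,-0.4],[0,0,0]],
  [0,[0,0,-0.8],[0,0,0]],
  [0,[0,0,-1.2],[0,0,0]],
  [0,[0,0,-1.6],[0,0,0]],
  [0,[0,0,-2],[0,0,0]],
])

```text
time_s: 22.58
eef_pos: [0.5558, 0.0048, 0.1957]
orientation: [-2.482, -1.925, 0.0]
wrist_force: [-0.8, 0.1, 1.2]
grip_width: 0.002
gripper_force: 0.8
```

>>> move_arm([
  [0,[0,0,-0.8],[0,0,0]],
  [0,[0,0,-1.6],[0,0,0]],
  [0,[0,0,-2.4],[0,0,0]],
  [0,[0,0,-3.2],[0,0,0]],
  [0,[0,0,-4],[0,0,0]],
])

```text
time_s: 23.2
eef_pos: [0.5559, 0.0047, 0.1917]
orientation: [2.482, 1.925, -0.0]
wrist_force: [-0.8, -1.7, 2.2]
grip_width: 0.004
gripper_force: 1.5
```

Run:
```python
from h import *
c=cam('side'); save('d.png',cv2.resize(c['img'][100:260,260:460],None,fx=3,fy=3,interpolation=cv2.INTER_CUBIC))
W=cloud(c); g=c['img'].max(2)
# lower edge of the dark head: shank/shoulder heights along pin
k=(np.hypot(W[...,0]-.555,W[...,1]-.004)<.013)&(W[...,2]>.125)
for z in np.arange(.13,.215,.005):
    m=k&(abs(W[...,2]-z)<.0025)
    if m.any(): p=W[m]; print(round(z,3),m.sum(),g[m].mean().round(), np.ptp(p[:,0]).round(4))
```

```text
0.13 11 187.0 0.0074
0.135 12 175.0 0.0074
0.14 12 166.0 0.0081
0.145 10 158.0 0.007
0.15 10 136.0 0.0096
0.155 13 98.0 0.0123
0.16 19 87.0 0.0126
0.165 19 145.0 0.0152
0.17 21 102.0 0.0133
0.175 18 137.0 0.0163
0.18 23 138.0 0.0142
0.185 17 87.0 0.0134
0.19 24 104.0 0.0129
0.195 13 139.0 0.0133
0.2 17 143.0 0.02
0.205 16 90.0 0.0185
0.21 16 118.0 0.0204
```

The shoulder is now about 30 mm above the mouth (39 mm when it caught), so the pin is following at about 2 N.

>>> move_arm([
  [0,[0,0,-1],[0,0,0]],
  [0,[0,0,-2],[0,0,0]],
  [0,[0,0,-3],[0,0,0]],
  [0,[0,0,-4],[0,0,0]],
  [0,[0,0,-5],[0,0,0]],
])

```text
time_s: 23.88
eef_pos: [0.5559, 0.0047, 0.1868]
orientation: [2.482, 1.925, 0.0]
wrist_force: [0.5, -2.1, 3.7]
grip_width: -0.0
gripper_force: 1.7
```

>>> move_arm([
  [0,[0,0,-1],[0,0,0]],
  [0,[0,0,-2],[0,0,0]],
  [0,[0,0,-3],[0,0,0]],
  [0,[0,0,-4],[0,0,0]],
  [0,[0,0,-5],[0,0,0]],
])

```text
time_s: 24.5
eef_pos: [0.5559, 0.0048, 0.1817]
orientation: [2.483, 1.925, 0.0]
wrist_force: [0.3, -2.6, 4.4]
grip_width: -0.003
gripper_force: 2.0
```

>>> move_arm([
  [0,[0,0,-1],[0,0,0]],
  [0,[0,0,-2],[0,0,0]],
  [0,[0,0,-3],[0,0,0]],
  [0,[0,0,-4],[0,0,0]],
  [0,[0,0,-5],[0,0,0]],
])

```text
time_s: 25.12
eef_pos: [0.5559, 0.0048, 0.1767]
orientation: [2.483, 1.925, 0.0]
wrist_force: [0.1, -2.5, 3.4]
grip_width: -0.005
gripper_force: 1.8
```

>>> move_arm([
  [0,[0,0,-1],[0,0,0]],
  [0,[0,0,-2],[0,0,0]],
  [0,[0,0,-3],[0,0,0]],
  [0,[0,0,-4],[0,0,0]],
  [0,[0,0,-5],[0,0,0]],
])

```text
time_s: 25.75
eef_pos: [0.5558, 0.0048, 0.1717]
orientation: [-2.482, -1.925, 0.0]
wrist_force: [-0.1, -1.4, 2.0]
grip_width: 0.003
gripper_force: 1.0
```

>>> move_arm([
  [0,[0,0,-1],[0,0,0]],
  [0,[0,0,-2],[0,0,0]],
  [0,[0,0,-3],[0,0,0]],
  [0,[0,0,-4],[0,0,0]],
  [0,[0,0,-5],[0,0,0]],
])

```text
time_s: 26.38
eef_pos: [0.5559, 0.0048, 0.1667]
orientation: [-2.482, -1.925, -0.0]
wrist_force: [0.9, -0.2, 1.3]
grip_width: -0.003
gripper_force: 0.9
```

>>> move_arm([
  [0,[0,0,-0.8],[0,0,0]],
  [0,[0,0,-1.6],[0,0,0]],
  [0,[0,0,-2.4],[0,0,0]],
  [0,[0,0,-3.2],[0,0,0]],
  [0,[0,0,-4],[0,0,0]],
])

```text
time_s: 27.0
eef_pos: [0.5559, 0.0048, 0.1627]
orientation: [2.482, 1.925, 0.0]
wrist_force: [1.4, 0.4, 1.7]
grip_width: -0.005
gripper_force: 0.7
```

>>> move_arm([
  [0,[0,0,-0.4],[0,0,0]],
  [0,[0,0,-0.8],[0,0,0]],
  [0,[0,0,-1.2],[0,0,0]],
  [0,[0,0,-1.6],[0,0,0]],
  [0,[0,0,-2],[0,0,0]],
])

```text
time_s: 27.62
eef_pos: [0.5559, 0.0048, 0.1608]
orientation: [2.483, 1.925, 0.0]
wrist_force: [1.1, 0.1, 1.9]
grip_width: 0.0
gripper_force: 0.8
```

>>> move_arm([
  [0,[0,0,-0.3],[0,0,0]],
  [0,[0,0,-0.6],[0,0,0]],
  [0,[0,0,-0.9],[0,0,0]],
  [0,[0,0,-1.2],[0,0,0]],
  [0,[0,0,-1.2],[0,0,0]],
])

```text
time_s: 28.25
eef_pos: [0.5561, 0.0048, 0.1604]
orientation: [2.482, 1.925, 0.001]
wrist_force: [-2.9, 1.0, 14.1]
grip_width: -0.001
gripper_force: 7.2
```

Run:
```python
from h import *
s=r.read_state(); print(s['eef_pos'],s['wrist_force'])
c=cam('side'); save('e.png',cv2.resize(c['img'][100:260,260:460],None,fx=3,fy=3,interpolation=cv2.INTER_CUBIC))
```

```text
[0.55614487 0.00476471 0.16036777] [-2.91205059  0.99321956 14.0807215 ]
```

It has seated: 14 N with the finger tips at 0.1604, against 0.1605 expected. I rise clear and check.

>>> move_arm([
  [0,[0,0,10],[0,0,0]],
  [0,[0,0,40],[0,0,0]],
  [0,[0,0,80],[0,0,0]],
  [0,[0,0,110],[0,0,0]],
  [0,[0,0,110],[0,0,0]],
])

```text
time_s: 28.92
eef_pos: [0.5569, 0.0047, 0.2721]
orientation: [2.48, 1.923, 0.005]
wrist_force: [0.0, 0.7, -0.5]
grip_width: -0.001
gripper_force: 0.0
```

```bash
python3 m6.py
python3 - <<'E'
from h import *
s=r.read_state(); print(s['eef_pos'],s['wrist_force'],s['time_s'])
c=cam('wrist'); W=cloud(c); p=W[(np.hypot(W[...,0]-.555,W[...,1]-.004)<.02)&(W[...,2]>.13)&(W[...,2]<.2)]; print(len(p),np.percentile(p[:,2],[50,98]),p[p[:,2]>.157].mean(0))
E
```

```text
pin top z 0.16158377301639407 149 t 28.925 [ 6.03715943e-04  6.52578185e-01 -4.81989190e-01]
handle 27 [ 0.52825705 -0.07705464  0.12988212] [ 0.52224606 -0.0937179   0.12504475] [ 0.53378898 -0.0703701   0.13508325]
[0.55616175 0.00472494 0.27049217] [ 0.4909892  -0.53715987 -0.54166848] 28.975
589 [0.15892946 0.16076091] [0.55521103 0.00344372 0.15947074]
```

The pin top is at 0.161, which is the seated height, and the robot is clear. I hand the job in.

```bash
python3 -c "
from bench import r
print(r.job_done())"
```

```text
the job is handed in; nothing more can be done
None
```

The job is handed in at about 29 s: the long pin caught in the cross-hole and is pushed home, its top at 0.161 m against 0.1605 m expected, and the robot is clear of everything; no verdict was returned.

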